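# Lever up the tile-case lid and hold it at its balance point

### The arm

A 6-joint arm with a two-finger parallel gripper is mounted at the origin on the work surface. World frame = base frame: x ahead of the robot, y to its left, z up, the work surface at z = 0. Lengths are in m, angles in degrees, forces in N, time in s.
With the tool pointing down it reaches from about 0.25 to 0.725 m from the base axis. Payload 9.7 kg.
Tool frame: the origin (TCP) lies between the finger pads; the fingertips stand 25 mm ahead of it and the grasp point (between the pads) lies 6 mm ahead of it; z points along the fingers, y is the line along which they close (so a half turn about z gives the same grasp; the last joint's range is limited). The gripper opens to 85 mm and grips with 20 to 120 N. Pads are 22 mm wide; open, the fingers measure 114 mm over their backs; the gripper's body (76 mm by 85 mm) begins 54 mm behind the grasp point. The pads swing forward as they close: fully open they stand 13 mm farther back than shut.
Start: joints at [75.745, 4.979, 10.078, 95.1, 0, 90], TCP at [0.135, 0.533, 0.256] pointing down, gripper open.
Joint ranges: [-179.16, 179.16], [-48.56, 103.87], [-65.8, 70.77], [-126.05, 130.52], [-82.76, 87.17], [-180, 180]. Speed limits (degrees/s): [127.2, 127.2, 147.25, 180, 180, 180].

### API

Orientations are given as [roll, pitch, yaw] about the fixed x, y, z axes, in that order (R = Rz(yaw) Ry(pitch) Rx(roll)).
In Python, from workcell import bot gives the robot as it stands.
- The arm moves only by the shell command python3 drive.py 'ROWS' [FORCE]. ROWS is a JSON list of rows, 1 to 5 of them, each of 5 numbers: dx, dy, dz in m, then a turn about the tool's z in degrees, then the finger opening in m; each row is the pose to reach, as a shift and turn from the pose commanded when the command began, along the tool's axes at that moment; what a row does not reach only later rows make up. A row lasts 1/12 s, in which the tool goes at most 0.0417 m and 7.16 degrees, less where a joint would pass 70% of its speed; a pose out of reach is approached as far as the arm can. The fingers move at their own pace and stop on an object; FORCE is the grip in N (left out, the last holds). Time passes only in rows, so rows that do not move let the fingers close. It prints the time, the measured TCP pose, the force, the opening and the grip force at its end. Input that does not fit is refused with a message, and nothing moves.
- bot.get_obs(): the state, without advancing time (a new reading comes with each control period).
- bot.camera(name): name is "side" or "top" or "wrist"; returns the picture (480x640x3 uint8, blue, green, red); there is no depth.
- bot.camera_info(name): a dict with "mtx" (3x3 intrinsics, pixels), "k1" (the pictures are not rectified: a ray, as slopes to the right and down, at radius r is drawn at 1 + k1 r^2 times it, then the intrinsics apply), "extrinsics" (4x4, takes a point from camera to world coordinates). Camera axes: x right, y down, z forward; pixel columns grow to the right and rows downward; lengths in m; the calibration is good to about 2 mm. A picture is of the moment at which its call begins: read the wrist's pose just before it. camera_info takes no time and is no camera call; for the wrist camera it gives the pose at the moment of the call.
- bot.job_done(): hands the job in; it is judged then, once.
The state is a dict: "time": time; "q": joint angles; "qd": joint speeds; "joint_efforts": joint torques, N m; "ee_pos": TCP position; "tcp_rot": TCP orientation; "wrist_force": force on the tool from outside, world axes, zero at the start; "torque": the same for the moment, N m; "opening": finger opening in m; "grasp_force": force on a finger pad.
Only numpy, scipy, OpenCV 4.12 (cv2) and the standard library are available. Lean on these libraries where they do the work, as an engineer would, in place of code of your own. Each camera call takes 0.05 s, during which the arm holds its last target. There are 200 camera calls.

### The job

Pick up the red-handled scraper, slip its blade into the slot under the front of the tile case's blue lid and lever the lid up with the blade alone (no fingers on the lid). Swing it to its balance point, as good as straight upright and only just leaning on the blade, without letting it drop over the back, and finish there: the program ends with the scraper still gripped and its blade still carrying the lean of the lid, so that a colleague can lift out the cup inside. Leave the other things on the table and the cup in the case alone.

Things in the scene. Friction and masses are not known exactly. Their poses are not given: they have to be found in the camera images.
- scraper: Loose scraper lying flat, 0.09 kg, 210 long: red handle 110 x 18 wide x 24 tall, steel blade 100 x 26 x 3 leaving the handle's end at mid-height. Origin: on the underside where blade and handle meet; x along the blade to its tip, z up. Lies left or right of the case (the paddle has the other side). Grip the 18 mm width firmly, 40 N or more: the lid's weight on the tip tries to pitch it.
- scraper_grip (a point): Point in the middle of the red handle's thickness, 20 mm behind the blade's root and 120 mm behind the blade tip, near the centre of mass; good place to grip from above. Axes as scraper.
- scraper_tip (a point): Middle of the blade's front edge, at mid-thickness (12 mm above the underside of the handle).
- case: Fixed pale wooden case, 170 deep (x), 220 wide (y), 85 high without lid, walls 12. Origin: centre of its underside on the table; x from its slotted front to its hinged back, z up; front faces the robot within 20 degrees. The front wall is 10 mm lower than the others, leaving a slot under the lid 10 high and 196 wide, 75 to 85 mm above the table.
- case_slot (a point): Middle of the slot's mouth, in the plane of the case's front face, 80 mm above the table (mid-height of the slot). Axes as case.
- lid_hinge (a point): Middle of the lid's hinge axis, 80 mm behind the case's centre and 92 mm above the table, in the mid-plane of the lid's thickness. The axis runs along the case's y.
- lid_edge (a point): Middle of the lid's free edge, 165 mm from the hinge axis, in the mid-plane of the lid; flush with the case's front when shut.
- lid (a joint): Angle of the blue lid (165 hinge to edge, 220 wide, 14 thick, about 0.3 kg, no handle, brass bands): 0 shut, pi/2 = 1.571 upright, 2.2 the stop when dropped over the back. Hinge damped 0.1 N m s/rad, no friction or spring. Weight even: it balances upright; below 1.571 it falls shut, beyond it falls over the back. Just short of it, it leans on the blade with a small force.
- paddle: Loose dark wooden paddle, 210 x 45 x 22, a bystander: leave alone. Origin on the underside, x along its length.
- jar: Loose green glass jar with black cap, 68 diameter, 90 high, a bystander. Origin centre of underside.
- mug: Loose blue mug, 76 diameter, 85 high, a bystander. Origin centre of underside.
- bowl: Loose terracotta bowl, 110 diameter, 50 high, a bystander. Origin centre of underside.
- weight: Loose brass disc weight, 60 diameter, 35 high, a bystander. Origin centre of underside.
- bisque: Small white unglazed cup, 56 diameter, 45 high, standing on the floor of the case (10 mm above the table) in its back half; its rim is 20 mm below the slot. Leave alone. Origin centre of underside.

How it is judged (in metres and radians):
On the way, in this order (a step that is already met when the one before it is completed fails the run):
1. the scraper is gripped and lifted off the table (height (world z) of scraper above 0.03 m and contact force between the fingers and scraper above 1 N), for 0.2 s.
2. the blade has levered the lid ajar (value of joint lid above 0.12 rad and contact force between scraper and lid above 0.1 N), for 0.2 s.
At the end, for the whole second after the job is handed in: The lid stands still (under 0.05 rad/s) between 1.42 and 1.60 rad, leaning on the blade (contact over 0.015 N), with the scraper still gripped in the fingers (over 1 N), at rest (under 20 mm/s) and its blade tip more than 120 mm above the table, through the last second (value of joint lid between 1.42 and 1.6 rad and velocity of joint lid between -0.05 and 0.05 rad/s and contact force between scraper and lid above 0.015 N and contact force between the fingers and scraper above 1 N and height (world z) of scraper_tip above 0.12 m and linear speed of scraper below 0.02 m/s); the arm keeps its last pose, push and grip.
It fails at once if the lid drops over the back (past 1.8 rad) (value of joint lid above 1.8 rad).
It fails at once if the fingers or arm touch the lid (over 1 N) (contact force between any of the fingers, the arm and lid above 1 N).
It fails at once if a bystander on the table or the cup in the case is moved by more than 30 mm (distance of any of paddle, jar, mug, bowl, weight, bisque from where it was at the start of the episode above 0.03 m).
It also fails if it takes over 58 s, if anything falls off the work surface, if the arm or the gripper's body presses on something with over 40 N, if the wrist force passes 120 N, or if a joint passes its speed limit or range.

## Working session

There is one attempt and no reset: what is moved stays moved. The work goes in short steps, Python scripts to look and compute and a shell command to move; the robot and the scene stay as the last step left them, time stands still between calls to the robot, and variables do not carry over. Pictures are saved under pics/ and viewed, at most 12 in all, crops included, and the job is handed in when it is done.

```bash
ls; mkdir -p pics; python3 - <<'E'
from workcell import bot
import cv2,numpy as np
o=bot.get_obs();print(o)
for n in("top","side"):
    im=bot.camera(n);cv2.imwrite(f"pics/{n}0.png",im)
    i=bot.camera_info(n);print(n,i)
E
```

```text
drive.py
pics
workcell.py
{'time': 0.0, 'q': array([ 7.57449868e+01,  5.01290593e+00,  1.00322968e+01,  9.50987894e+01,
       -3.12803405e-04,  9.00021594e+01]), 'qd': array([ 0.02475687,  0.05212591,  0.03925357, -0.05423377,  0.00306204,
        0.00074662]), 'joint_efforts': array([-1.21887431e-03, -5.20388997e+01,  4.64805722e+01,  1.61696831e-02,
       -1.09605342e-04, -8.22965973e-06]), 'ee_pos': array([0.13538311, 0.53287107, 0.25554639]), 'tcp_rot': array([-1.79920601e+02,  3.15795553e-04,  1.65742828e+02]), 'wrist_force': array([0.19393123, 0.60813117, 0.42361331]), 'torque': array([ 0.0320991 , -0.01593092,  0.03925571]), 'grasp_force': 0.0, 'opening': 0.08534001659403478}
top {'mtx': array([[618.58176358,   0.        , 309.67248572],
       [  0.        , 618.58176358, 234.68463368],
       [  0.        ,   0.        ,   1.        ]]), 'k1': -0.1960478060582898, 'extrinsics': array([[-0.02285984, -0.98874791,  0.14783439,  0.36560458],
       [-0.99973564,  0.02224396, -0.00581816,  0.00508903],
       [ 0.00246427, -0.14792831, -0.98899502,  1.6339118 ],
       [ 0.        ,  0.        ,  0.        ,  1.        ]])}
side {'mtx': array([[507.70746088,   0.        , 318.26551163],
       [  0.        , 507.70746088, 245.68799462],
       [  0.        ,   0.        ,   1.        ]]), 'k1': -0.06433804145781567, 'extrinsics': array([[ 0.75270462, -0.35911677,  0.55178881, -0.11233488],
       [-0.6581576 , -0.43115198,  0.61720056, -0.82228352],
       [ 0.01625777, -0.82773372, -0.56088552,  0.80186183],
       [ 0.        ,  0.        ,  0.        ,  1.        ]])}
```

View pics/top0.png

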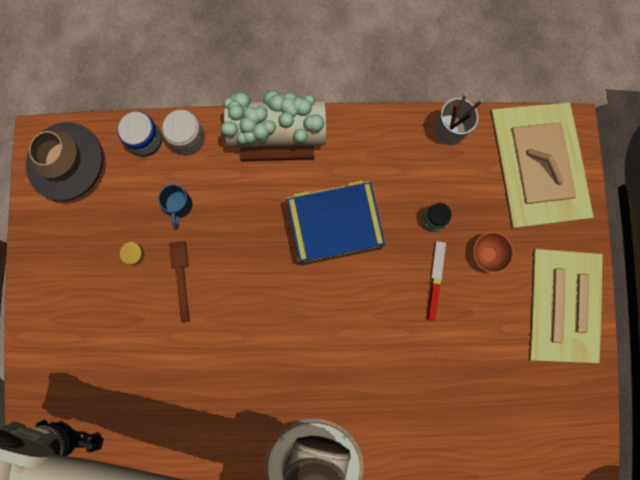

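View pics/side0.png

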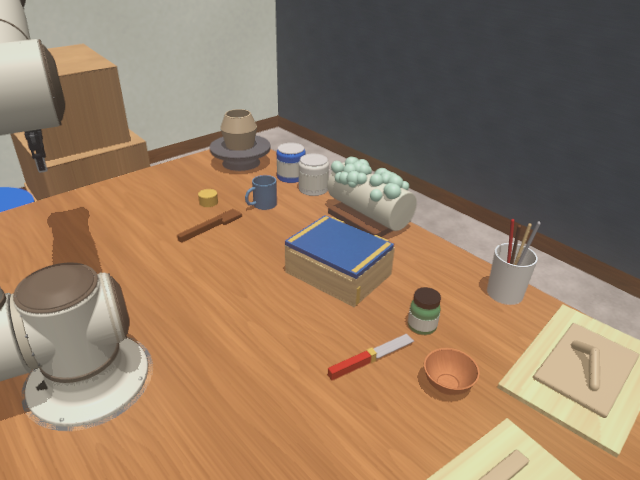

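The top view shows the lid at about (290–384, 184–262), and the scraper on the robot's right with its handle end at (432,318) and blade tip at (440,242). The paddle is on the left at (180,280). The side view agrees; the jar and bowl lie near the blade.

```bash
cat > h.py <<'E'
import cv2,numpy as np
def plane(px,info,z):
    K=info["mtx"];d=np.array([info["k1"],0,0,0,0.])
    n=cv2.undistortPoints(np.float64(px).reshape(-1,1,2),K,d).reshape(-1,2)
    T=info["extrinsics"];r=np.c_[n,np.ones(len(n))]@T[:3,:3].T
    return T[:3,3]+r*((z-T[2,3])/r[:,2])[:,None]
def big(m,roi=None):
    if roi: k=np.zeros_like(m);k[roi[1]:roi[3],roi[0]:roi[2]]=1;m=m*k
    c,_=cv2.findContours(m.astype(np.uint8),cv2.RETR_EXTERNAL,cv2.CHAIN_APPROX_NONE)
    return max(c,key=cv2.contourArea).reshape(-1,2)
def rect(P): return cv2.minAreaRect(P[:,:2].astype(np.float32)*1000)
E
python3 - <<'E'
from workcell import bot
from h import *
im=cv2.imread("pics/top0.png");i=bot.camera_info("top")
hsv=cv2.cvtColor(im,cv2.COLOR_BGR2HSV);H,S,V=cv2.split(hsv)
b=big((H>100)&(H<130)&(S>120),(270,165,400,280));print("lid blue",rect(plane(b,i,.099)))
l=big((((H>100)&(H<130)&(S>120))|((H>18)&(H<32)&(S>120)&(V>110))),(270,165,400,280));R=rect(plane(l,i,.099));print("lid+brass",R,cv2.boxPoints(R))
roi=(415,230,460,330)
r=big(((H<4)|(H>174))&(S>200)&(V>90),roi);R=rect(plane(r,i,.024));print("red",R,cv2.boxPoints(R))
s=big((S<70)&(V>110),roi);R=rect(plane(s,i,.0135));print("blade",R,cv2.boxPoints(R))
cv2.imwrite("pics/c.png",cv2.resize(im[160:340,270:470],None,fx=4,fy=4,interpolation=2)[:600])
E
```

```text
lid blue ((625.8931274414062, -59.60474395751953), (162.8988800048828, 199.95339965820312), 10.687548637390137)
lid+brass ((626.784912109375, -66.18417358398438), (163.0874786376953, 212.73004150390625), 10.428655624389648) [[ 527.33496    23.663488]
 [ 565.84143  -185.55246 ]
 [ 726.23486  -156.03183 ]
 [ 687.7284     53.184113]]
red ((421.4822998046875, -324.5572814941406), (16.853580474853516, 92.7160873413086), 79.8387222290039) [[ 374.36472 -324.67343]
 [ 465.62656 -341.03036]
 [ 468.59988 -324.44113]
 [ 377.33804 -308.0842 ]]
blade ((533.322021484375, -344.8408508300781), (26.5872802734375, 97.38705444335938), 79.67530059814453) [[ 483.03436 -349.19208]
 [ 578.84454 -366.64642]
 [ 583.6097  -340.48962]
 [ 487.7995  -323.03528]]
```

View pics/c.png

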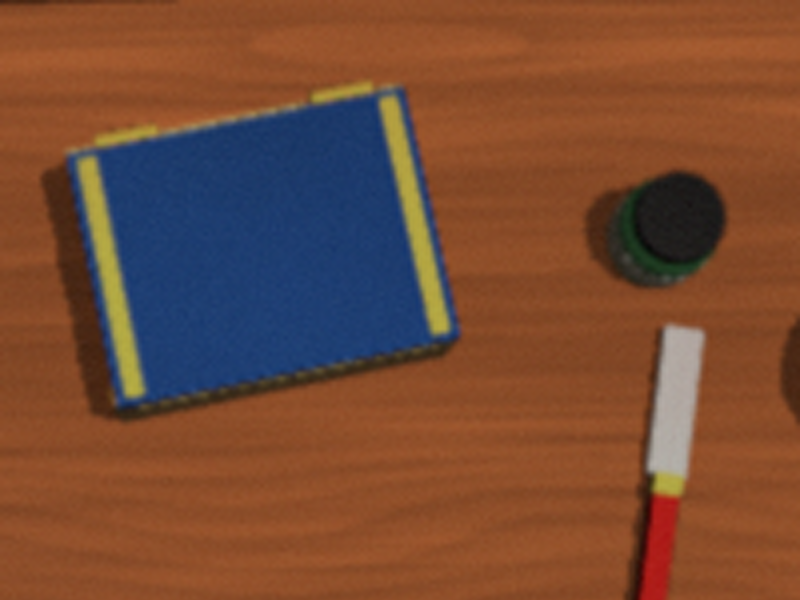

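```bash
cat >> h.py <<'E'
def loc(yaw,d):
    a=np.radians(yaw);c,s=np.cos(a),np.sin(a);return np.round([c*d[0]+s*d[1],s*d[0]-c*d[1]],4)
E
python3 - <<'E'
from h import *
for k in range(6): print(loc(165.74-29.3*k,(.0547,-.1442)))
E
python3 drive.py '[[-0.022,-0.031,0,7,0.05],[-0.044,-0.063,0,14,0.05],[-0.066,-0.095,0,21,0.05],[-0.0885,-0.1263,0,28,0.05],[-0.0885,-0.1263,0,29.3,0.05]]' 60
python3 drive.py '[[-0.035,-0.017,0,7,0.05],[-0.07,-0.033,0,14,0.05],[-0.104,-0.05,0,21,0.05],[-0.139,-0.0668,0,28,0.05],[-0.139,-0.0668,0,29.3,0.05]]'
python3 drive.py '[[-0.038,0.002,0,7,0.05],[-0.077,0.005,0,14,0.05],[-0.115,0.007,0,21,0.05],[-0.1539,0.0098,0,28,0.05],[-0.1539,0.0098,0,29.3,0.05]]'
python3 drive.py '[[-0.032,0.021,0,7,0.05],[-0.065,0.042,0,14,0.05],[-0.097,0.063,0,21,0.05],[-0.1294,0.0838,0,28,0.05],[-0.1294,0.0838,0,29.3,0.05]]'
python3 drive.py '[[-0.018,0.034,0,7,0.05],[-0.036,0.068,0,14,0.05],[-0.054,0.102,0,21,0.05],[-0.0718,0.1365,0,28,0.05],[-0.0718,0.1365,0,29.3,0.05]]'
python3 drive.py '[[0.001,0.038,0,7,0.05],[0.002,0.077,0,14,0.05],[0.003,0.115,0,21,0.05],[0.0041,0.1542,0,28,0.05],[0.0041,0.1542,0,29.3,0.05]]'
```

```text
time: 0.52
ee_pos: [0.1912, 0.3844, 0.2569]
tcp_rot: [-180.0, 0.1, 135.9]
wrist_force: [-0.2, 0.2, -0.0]
opening: 0.0497
grasp_force: 0.0
time: 0.93
ee_pos: [0.2462, 0.2403, 0.2567]
tcp_rot: [180.0, 0.1, 106.4]
wrist_force: [-0.7, 0.4, -0.3]
opening: 0.0499
grasp_force: 0.0
time: 1.35
ee_pos: [0.3013, 0.0952, 0.2562]
tcp_rot: [179.9, 0.1, 76.9]
wrist_force: [-0.8, 1.4, 0.5]
opening: 0.0504
grasp_force: 0.0
time: 1.77
ee_pos: [0.3556, -0.0485, 0.2555]
tcp_rot: [180.0, 0.1, 47.8]
wrist_force: [0.8, 1.6, -0.0]
opening: 0.0498
grasp_force: 0.0
time: 2.18
ee_pos: [0.4107, -0.1919, 0.2544]
tcp_rot: [-180.0, 0.1, 18.7]
wrist_force: [1.0, -0.6, -0.4]
opening: 0.0497
grasp_force: 0.0
time: 2.6
ee_pos: [0.4655, -0.3362, 0.2524]
tcp_rot: [-179.9, 0.2, -10.5]
wrist_force: [1.3, 0.3, -0.2]
opening: 0.0501
grasp_force: 0.0
```

```bash
python3 drive.py '[[0,0,0.04,0,0.05],[0,0,0.08,0,0.05],[0,0,0.08,0,0.05],[0,0,0.08,0,0.05]]'
python3 - <<'E'
from workcell import bot
from h import *
o=bot.get_obs();i=bot.camera_info("wrist");im=bot.camera("wrist");cv2.imwrite("pics/w1.png",im)
print(o["ee_pos"],o["tcp_rot"])
H,S,V=cv2.split(cv2.cvtColor(im,cv2.COLOR_BGR2HSV))
r=big(((H<4)|(H>174))&(S>180)&(V>70));R=rect(plane(r,i,.024));print("red",R,cv2.boxPoints(R))
s=big((S<60)&(V>100));R=rect(plane(s,i,.0135));print("blade",R,cv2.boxPoints(R))
E
```

```text
time: 2.93
ee_pos: [0.4629, -0.3306, 0.1748]
tcp_rot: [-179.9, 0.2, -10.0]
wrist_force: [0.9, -0.2, 0.9]
opening: 0.0503
grasp_force: 0.0
[ 0.46292092 -0.33056302  0.17478345] [-179.87543314    0.24767189   -9.97631672]
red ((424.55816650390625, -324.8265380859375), (17.037891387939453, 94.18297576904297), 79.8790054321289) [[ 376.70245 -324.93765]
 [ 469.41986 -341.4882 ]
 [ 472.41388 -324.71542]
 [ 379.69647 -308.1649 ]]
blade ((534.3606567382812, -344.3854064941406), (26.41581916809082, 99.98164367675781), 79.8519058227539) [[ 482.82477 -348.57864]
 [ 581.24225 -366.19473]
 [ 585.89655 -340.19217]
 [ 487.47906 -322.57608]]
```

View pics/w1.png

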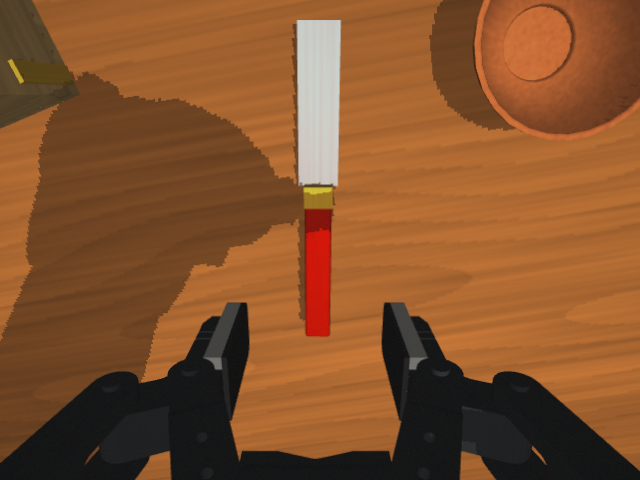

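The wrist view shows the scraper in line with the gripper, with its tip at (319,20), its handle down to (317,335), and the bowl clear on the right.

```bash
python3 drive.py '[[0.003,0.001,0.035,0,0.05],[0.003,0.001,0.07,0,0.05],[0.003,0.001,0.105,0,0.05],[0.003,0.001,0.13,0,0.05],[0.003,0.001,0.13,0,0.05]]'
python3 drive.py '[[0,0,0,0,0.05],[0,0,0,0,0.05],[0,0,0,0,0.05]]'
```

```text
time: 3.4
ee_pos: [0.4661, -0.3327, 0.0446]
tcp_rot: [-179.9, 0.1, -10.0]
wrist_force: [-0.7, 0.6, -0.6]
opening: 0.0499
grasp_force: 0.0
time: 3.65
ee_pos: [0.4682, -0.3346, 0.05]
tcp_rot: [179.9, -0.3, -10.0]
wrist_force: [0.1, -0.6, 0.8]
opening: 0.0502
grasp_force: 0.0
```

```bash
python3 drive.py '[[0,0,0,0,0.05],[0,0,0,0,0.05],[0,0,0,0,0.05]]' | sed -n 2,3p
python3 drive.py '[[0,0,0,0,0.05],[0,0,0,0,0.05],[0,0,0,0,0.05]]' | sed -n 2,3p
```

```text
ee_pos: [0.4668, -0.3338, 0.0472]
tcp_rot: [180.0, -0.1, -10.1]
ee_pos: [0.4664, -0.3335, 0.0463]
tcp_rot: [-180.0, 0.0, -10.1]
```

```bash
python3 drive.py '[[-0.001,-0.001,0.006,0,0.05],[-0.001,-0.001,0.012,0,0.05],[-0.001,-0.001,0.017,0,0.05],[-0.001,-0.001,0.017,0,0.05],[-0.001,-0.001,0.017,0,0.05]]' | sed -n 2,4p
python3 drive.py '[[0,0,0,0,0.05],[0,0,0,0,0.05],[0,0,0,0,0.05],[0,0,0,0,0.01],[0,0,0,0,0.01]]' 80
python3 drive.py '[[0,0,0,0,0.01],[0,0,0,0,0.01],[0,0,0,0,0.01],[0,0,0,0,0.01],[0,0,0,0,0.01]]' 80
```

```text
ee_pos: [0.4653, -0.3321, 0.0286]
tcp_rot: [-180.0, 0.1, -10.1]
wrist_force: [0.5, 0.2, -0.4]
time: 4.98
ee_pos: [0.4657, -0.3324, 0.0295]
tcp_rot: [180.0, -0.0, -10.1]
wrist_force: [0.3, 0.6, -0.1]
opening: 0.0267
grasp_force: 0.0
time: 5.4
ee_pos: [0.4658, -0.3325, 0.0297]
tcp_rot: [180.0, -0.0, -10.1]
wrist_force: [-1.4, -0.2, 4.8]
opening: 0.0163
grasp_force: 79.3
```

```bash
python3 drive.py '[[0,0,-0.015,0,0.01],[0,0,-0.045,0,0.01],[0,0,-0.08,0,0.01],[0,0,-0.12,0,0.01],[0,0,-0.12,0,0.01]]' 80
python3 - <<'E'
from h import *
print(loc(-10.1,(-.078,.2265)))
E
```

```text
time: 5.82
ee_pos: [0.4676, -0.3338, 0.1569]
tcp_rot: [179.8, -0.5, -10.1]
wrist_force: [0.9, -0.2, 0.2]
opening: 0.0159
grasp_force: 78.6
[-0.1165 -0.2093]
```

```bash
python3 drive.py '[[-0.015,-0.026,0,0,0.01],[-0.03,-0.054,0,0,0.01],[-0.046,-0.082,0,0,0.01],[-0.062,-0.11,0,0,0.01],[-0.078,-0.14,0,0,0.01]]' | sed -n 2,3p
python3 drive.py '[[-0.014,-0.025,0,-5,0.01],[-0.028,-0.05,0,-10,0.01],[-0.0385,-0.0693,0,-15,0.01],[-0.0385,-0.0693,0,-20.5,0.01],[-0.0385,-0.0693,0,-20.5,0.01]]' |sed -n 2,3p
python3 drive.py '[[0,0,0,0,0.01],[0,0,0,0,0.01],[0,0,0,0,0.01],[0,0,0,0,0.01],[0,0,0,0,0.01]]'
python3 - <<'E'
from workcell import bot
from h import *
o=bot.get_obs();print(o["ee_pos"],o["tcp_rot"])
i=bot.camera_info("wrist");im=bot.camera("wrist");cv2.imwrite("pics/w2.png",im)
cv2.imwrite("pics/s2.png",bot.camera("side")[150:350,200:450].repeat(3,0).repeat(3,1))
print(o['ee_pos'][2]-.0177+.0015)
H,S,V=cv2.split(cv2.cvtColor(im,cv2.COLOR_BGR2HSV))
s=big((S<60)&(V>100));R=rect(plane(s,i,o['ee_pos'][2]-.0162));print("blade",R,cv2.boxPoints(R))
b=big((H>100)&(H<130)&(S>120));R=rect(plane(b,i,.099));print("lid",R,cv2.boxPoints(R))
E
```

```text
ee_pos: [0.4124, -0.1798, 0.1485]
tcp_rot: [-180.0, 0.0, -10.1]
ee_pos: [0.3872, -0.105, 0.1491]
tcp_rot: [180.0, -0.0, 10.8]
time: 7.07
ee_pos: [0.3875, -0.1063, 0.1491]
tcp_rot: [-180.0, 0.0, 10.3]
wrist_force: [-0.2, -0.8, -1.2]
opening: 0.0165
grasp_force: 78.7
[ 0.38751865 -0.10634988  0.14912021] [-1.79990122e+02  2.07440538e-02  1.03482609e+01]
0.13292021143561492
blade ((449.48333740234375, -94.55843353271484), (86.41111755371094, 26.276031494140625), 10.3466157913208) [[ 404.62073   -89.39388 ]
 [ 409.33997  -115.24265 ]
 [ 494.34595   -99.722984]
 [ 489.6267    -73.874214]]Traceback (most recent call last):
  File "<stdin>", line 9, in <module>
  File "h.py", line 10, in big
    return max(c,key=cv2.contourArea).reshape(-1,2)
           ~~~^^^^^^^^^^^^^^^^^^^^^^^
ValueError: max() iterable argument is empty
```

View pics/w2.png

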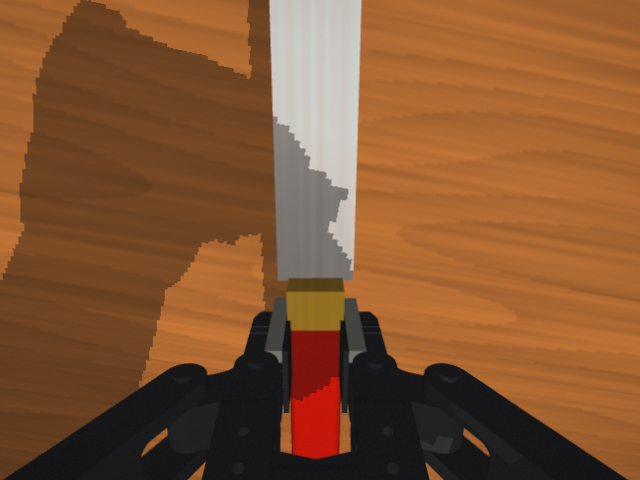

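View pics/s2.png

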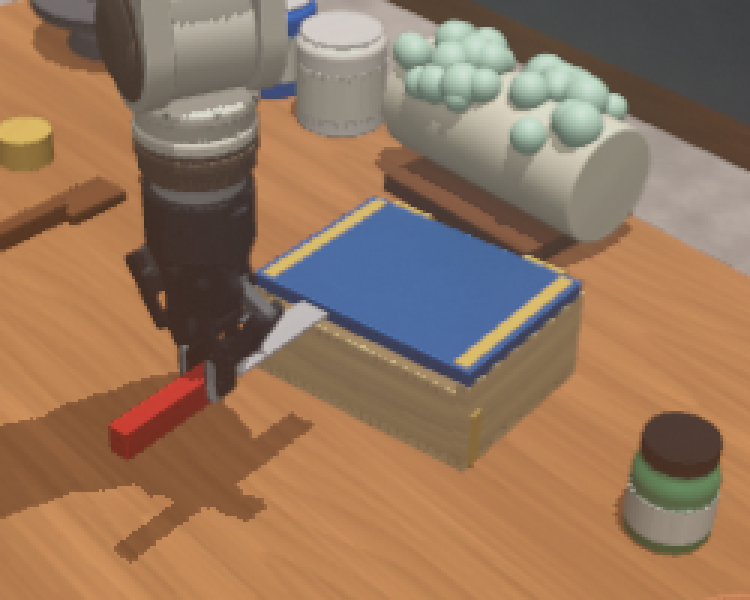

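The blade is centred in the wrist view, its root at (315,280). In the side crop the scraper looks level, with its tip corners near (300–327, 305–318).

```bash
python3 - <<'E'
from workcell import bot
from h import *
i=bot.camera_info("side");T=np.linalg.inv(i["extrinsics"])
a=np.radians(10.3);u=np.array([np.cos(a),np.sin(a)]);v=np.array([-u[1],u[0]])
g=np.array([.3875,-.1063])
for dz in(0,-.01,.01):
  P=np.array([np.r_[g+l*u+w*v,.1314+dz*l/.12] for l in(.12,.02) for w in(-.013,.013)]+[np.r_[g-.09*u-.009*v,.1434-dz*.75]])
  p=cv2.projectPoints(P,cv2.Rodrigues(T[:3,:3])[0],T[:3,3],i["mtx"],np.array([i["k1"],0,0,0,0.]))[0].reshape(-1,2)
  print(dz,((p-[200,150])*3).round(1).tolist())
im=cv2.imread("pics/s2.png")[::3,::3]
H,S,V=cv2.split(cv2.cvtColor(im,cv2.COLOR_BGR2HSV))
b=big((S<45)&(V>120),(75,80,115,130));print(cv2.approxPolyDP(b,1.5,True).reshape(-1,2)*3)
E
```

```text
0 [[327.4, 312.9], [301.4, 300.5], [239.6, 374.0], [213.2, 360.2], [125.0, 433.8]]
-0.01 [[327.3, 323.6], [301.5, 311.1], [239.6, 375.8], [213.2, 362.0], [124.3, 425.1]]
0.01 [[327.5, 302.2], [301.4, 289.9], [239.5, 372.2], [213.1, 358.3], [125.8, 442.4]]
[[324 312]
 [303 300]
 [294 303]
 [237 369]
 [246 369]]
```

```bash
python3 drive.py '[[0,0,0.015,0,0.01],[0,0,0.03,0,0.01],[0,0,0.045,0,0.01],[0,0,0.0515,0,0.01],[0,0,0.0515,0,0.01]]' | sed -n 2,3p
python3 drive.py '[[0,0,0,0,0.01],[0,0,0,0,0.01],[0,0,0,0,0.01],[0,0,0,0,0.01],[0,0,0,0,0.01]]'|sed -n 2,4p
python3 drive.py '[[0,0,0,0,0.01],[0,0,0,0,0.01],[0,0,0,0,0.01],[0,0,0,0,0.01]]'|sed -n 2,4p
```

```text
ee_pos: [0.3867, -0.1058, 0.0964]
tcp_rot: [-179.9, 0.1, 10.4]
ee_pos: [0.3878, -0.106, 0.0983]
tcp_rot: [180.0, -0.0, 10.4]
wrist_force: [0.5, 0.0, -0.6]
ee_pos: [0.3875, -0.106, 0.0978]
tcp_rot: [-180.0, 0.0, 10.4]
wrist_force: [0.1, -0.3, -1.1]
```

```bash
python3 drive.py '[[0.012,0,0,0,0.01],[0.024,0,0,0,0.01],[0.036,0,0,0,0.01],[0.048,0,0,0,0.01],[0.055,0,0,0,0.01]]'|sed -n 2,4p
python3 drive.py '[[0.01,0,0,0,0.01],[0.02,0,0,0,0.01],[0.03,0,0,0,0.01],[0.04,0,0,0,0.01],[0.04,0,0,0,0.01]]'|sed -n 2,4p
python3 drive.py '[[0,0,0,0,0.01],[0,0,0,0,0.01],[0,0,0,0,0.01]]'|sed -n 2,4p
python3 - <<'E'
from workcell import bot
import cv2
cv2.imwrite("pics/s3.png",bot.camera("side")[150:350,200:450].repeat(3,0).repeat(3,1))
E
```

```text
ee_pos: [0.4425, -0.0958, 0.0977]
tcp_rot: [-180.0, -0.0, 10.5]
wrist_force: [0.3, 0.3, -0.1]
ee_pos: [0.4825, -0.0885, 0.0977]
tcp_rot: [180.0, -0.0, 10.5]
wrist_force: [-0.1, 0.1, -1.0]
ee_pos: [0.4806, -0.0888, 0.0977]
tcp_rot: [-180.0, 0.0, 10.4]
wrist_force: [-0.3, 0.4, -0.8]
```

View pics/s3.png

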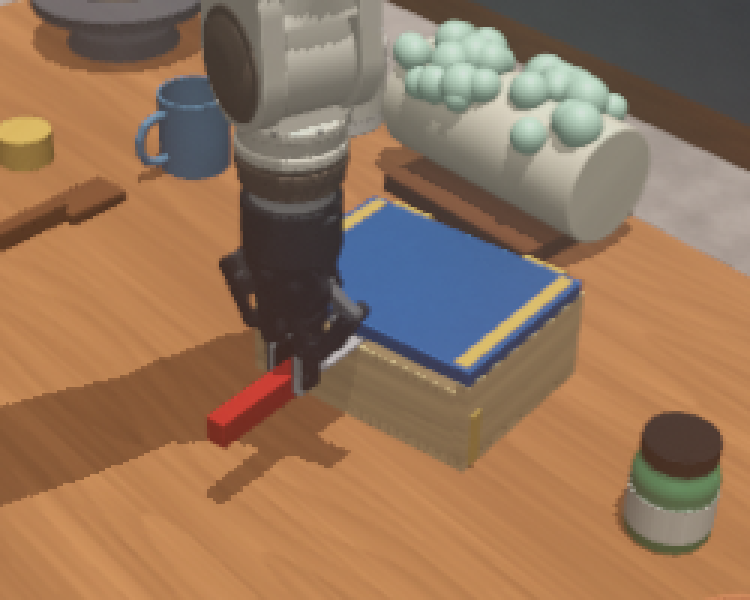

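The blade is inside the slot, entering under the lid's front edge at about (345,350), and the lid is still shut.

```bash
python3 - <<'E'
import numpy as np
for d in range(0,90,3):
    t=np.radians(d);s=110.8+14*d/90
    print(d,round(-s*np.cos(t)-7*np.sin(t)+110.8,1),round(s*np.sin(t)-7*np.cos(t)+10.5,1))
E
```

```text
0 0.0 3.5
3 -0.7 9.3
6 -1.1 15.2
9 -1.1 21.1
12 -0.9 27.1
15 -0.3 33.0
18 0.6 38.9
21 1.8 44.8
24 3.3 50.7
27 5.2 56.5
30 7.3 62.2
33 9.8 67.8
36 12.5 73.3
39 15.6 78.6
42 18.9 83.8
45 22.6 88.8
48 26.5 93.7
51 30.6 98.4
54 35.1 102.8
57 39.8 107.0
60 44.7 111.0
63 49.8 114.8
66 55.2 118.3
69 60.7 121.5
72 66.4 124.4
75 72.3 127.0
78 78.4 129.3
81 84.6 131.3
84 90.9 133.0
87 97.3 134.3
```

```bash
python3 drive.py '[[0,0,-0.0035,0,0.01],[-0.0005,0,-0.009,0,0.01],[-0.001,0,-0.015,0,0.01],[-0.001,0,-0.021,0,0.01],[-0.001,0,-0.027,0,0.01]]' 100
python3 drive.py '[[0.001,0,-0.006,0,0.01],[0.0015,0,-0.0117,0,0.01],[0.0027,0,-0.0177,0,0.01],[0.0027,0,-0.0177,0,0.01],[0.0027,0,-0.0177,0,0.01]]'
python3 - <<'E'
from workcell import bot
import cv2
cv2.imwrite("pics/s4.png",bot.camera("side")[150:350,200:450].repeat(3,0).repeat(3,1))
E
```

```text
time: 9.88
ee_pos: [0.4799, -0.089, 0.1255]
tcp_rot: [180.0, -0.0, 10.4]
wrist_force: [0.1, -0.1, -3.7]
opening: 0.0159
grasp_force: 101.9
time: 10.3
ee_pos: [0.4827, -0.0885, 0.1428]
tcp_rot: [180.0, -0.0, 10.4]
wrist_force: [-0.7, -0.2, -2.6]
opening: 0.0156
grasp_force: 102.1
```

View pics/s4.png

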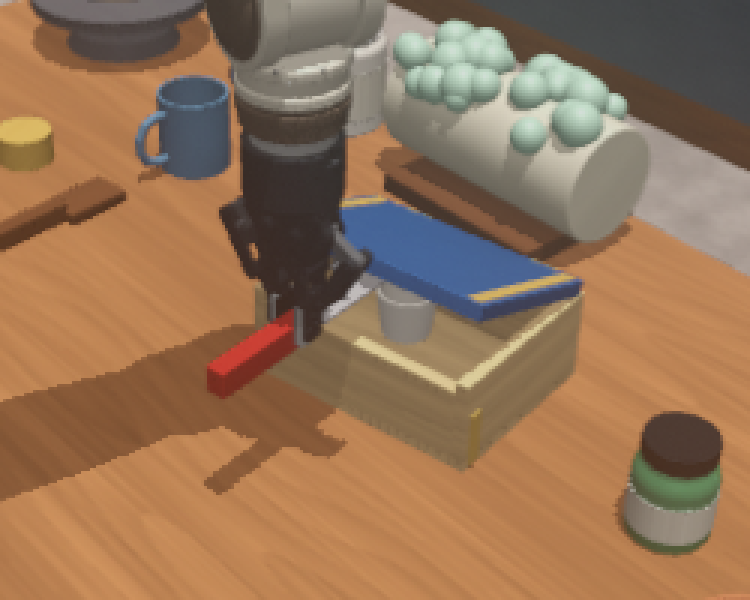

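The lid is about 20° open, resting on the blade. The cup at (405,310) is untouched and the gripper is clear of the lid edge.

```bash
python3 drive.py '[[0.0015,0,-0.006,0,0.01],[0.0035,0,-0.0117,0,0.01],[0.0055,0,-0.0174,0,0.01],[0.008,0,-0.023,0,0.01],[0.0107,0,-0.0285,0,0.01]]' | sed -n 2,4p
python3 drive.py '[[0.003,0,-0.0053,0,0.01],[0.0064,0,-0.0105,0,0.01],[0.01,0,-0.0155,0,0.01],[0.014,0,-0.0204,0,0.01],[0.018,0,-0.0251,0,0.01]]' | sed -n 2,4p
python3 drive.py '[[0.0045,0,-0.0044,0,0.01],[0.0092,0,-0.0086,0,0.01],[0.014,0,-0.0126,0,0.01],[0.0192,0,-0.0164,0,0.01],[0.0246,0,-0.02,0,0.01]]' | sed -n 2,4p
python3 drive.py '[[0,0,0,0,0.01],[0,0,0,0,0.01],[0,0,0,0,0.01]]'
python3 - <<'E'
from workcell import bot
import cv2
from h import *
cv2.imwrite("pics/t5.png",bot.camera("top"))
cv2.imwrite("pics/s5.png",bot.camera("side"))
im=cv2.imread("pics/s5.png")
cv2.imwrite("pics/s5c.png",im[100:300,200:450].repeat(3,0).repeat(3,1))
o=bot.get_obs();u=np.array([.9835,.181]);print(o['ee_pos'],o['ee_pos'][:2]@u*1000+120-687.4)
E
```

```text
ee_pos: [0.4935, -0.0865, 0.1718]
tcp_rot: [180.0, -0.0, 10.4]
wrist_force: [0.4, -0.6, -3.3]
ee_pos: [0.5112, -0.0832, 0.1966]
tcp_rot: [180.0, -0.0, 10.4]
wrist_force: [0.4, -0.4, -4.3]
ee_pos: [0.5356, -0.0787, 0.2165]
tcp_rot: [180.0, -0.0, 10.4]
wrist_force: [-1.2, 0.3, -1.1]
time: 11.85
ee_pos: [0.535, -0.0788, 0.216]
tcp_rot: [-180.0, 0.0, 10.4]
wrist_force: [-0.9, -0.1, -0.3]
opening: 0.0155
grasp_force: 102.3
[ 0.53479677 -0.07882788  0.21601282] -55.695223205804155
```

View pics/s5c.png

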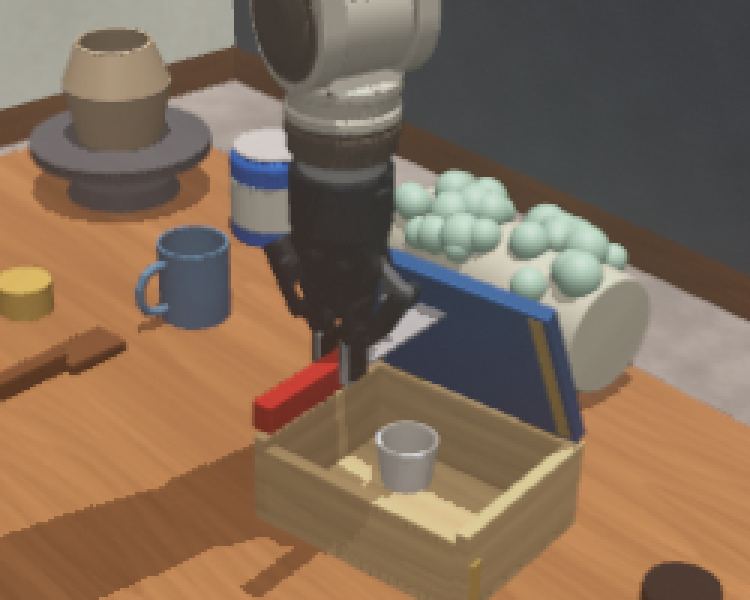

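The lid stands at about 65°, with the blade under it. Its right free corner is at crop (550,318) and the cup is untouched. Next I check the angle by casting rays onto the lid's right-side plane.

```bash
cat >> h.py <<'E'
C=np.array([.6265,-.0625]);U=np.array([.9835,.181]);Vv=np.array([-.181,.9835])
def lidpt(px,info):
    A=plane(px,info,0.);o=info["extrinsics"][:3,3];n=np.r_[Vv,0]
    t=((np.r_[C,0]-.11*n-o)@n)/((A-o)@n);P=o+(A-o)*t[:,None]
    return np.c_[(P[:,:2]-C)@U*1000-82.5,P[:,2]*1000-92]
def blues(im):
    H,S,V=cv2.split(cv2.cvtColor(im,cv2.COLOR_BGR2HSV))
    b=big((H>98)&(H<135)&(S>80),(330,140,420,290));return cv2.approxPolyDP(b,2,True).reshape(-1,2)
E
python3 - <<'E'
from workcell import bot
from h import *
i=bot.camera_info("side");im=cv2.imread("pics/s5.png");b=blues(im)
for p,q in zip(b,lidpt(b,i)): print(p,q.round(1),np.hypot(*q).round(1))
E
```

```text
[330 183] [-265.   277.3] 383.6
[331 188] [-261.4  265.4] 372.5
[341 195] [-227.6  236.5] 328.3
[341 200] [-226.8  225.1] 319.5
[352 201] [-187.6  206.1] 278.7
[358 198] [-165.9  204. ] 262.9
[383 208] [-57.8 132.7] 144.7
[387 219] [-33.6  92.1] 98.0
[384 203] [-55.5 144.8] 155.0
```

```bash
python3 drive.py '[[0.0055,0,-0.0032,0,0.01],[0.011,0,-0.006,0,0.01],[0.0145,0,-0.0075,0,0.01],[0.0175,0,-0.0088,0,0.01],[0.0205,0,-0.01,0,0.01]]' | sed -n 2,4p
python3 drive.py '[[0.0015,0,-0.0005,0,0.01],[0.003,0,-0.001,0,0.01],[0.0045,0,-0.0015,0,0.01],[0.006,0,-0.002,0,0.01],[0.006,0,-0.002,0,0.01]]' | sed -n 2,4p
python3 drive.py '[[0,0,0,0,0.01],[0,0,0,0,0.01],[0,0,0,0,0.01]]'|sed -n 2,4p
python3 - <<'E'
from workcell import bot
from h import *
i=bot.camera_info("side")
im=bot.camera("side");cv2.imwrite("pics/s6.png",im)
o=bot.get_obs();X=o['ee_pos'][:2]@U*1000+120-687.4;Z=o['ee_pos'][2]*1000-108.2;r=np.hypot(X,Z)
print(X,Z,np.degrees(np.arctan2(Z,-X)+7/r))
b=blues(im)
for p,q in zip(b,lidpt(b,i)): print(p,q.round(1),np.hypot(*q).round(1))
cv2.imwrite("pics/s6c.png",im[150:260,320:440].repeat(5,0).repeat(5,1))
E
```

```text
ee_pos: [0.5557, -0.075, 0.2262]
tcp_rot: [180.0, -0.0, 10.5]
wrist_force: [-0.5, 0.0, -1.3]
ee_pos: [0.5613, -0.0739, 0.2281]
tcp_rot: [180.0, -0.0, 10.5]
wrist_force: [-1.0, -0.5, -0.8]
ee_pos: [0.561, -0.074, 0.2281]
tcp_rot: [-180.0, -0.0, 10.4]
wrist_force: [-0.8, -1.2, -0.2]
-29.048923415343893 119.92045673683872 79.63371539164652
[337 172] [-244.1  292.2] 380.7
[339 179] [-236.7  274.8] 362.6
[349 187] [-201.3  243.6] 316.0
[346 191] [-211.1  238.6] 318.6
[356 195] [-174.1  214.4] 276.2
[343 207] [-218.7  205.7] 300.2
[347 207] [-204.5  199.5] 285.7
[353 213] [-181.1  174.9] 251.7
[355 210] [-174.2  179. ] 249.8
[356 215] [-169.1  164.6] 236.0
[359 213] [-158.   164.5] 228.1
[368 216] [-120.5  140. ] 184.7
[370 212] [-113.5  147. ] 185.7
[373 214] [-99.9 135.7] 168.6
[371 217] [-107.4  131.4] 169.7
[375 211] [-92.4 140.1] 167.8
[383 212] [-56.  121.2] 133.5
[383 195] [-63.6 168.8] 180.4
[387 194] [-45.9 164. ] 170.3
[390 196] [-31.  152.7] 155.8
[393 222] [-2.1 69. ] 69.0
[392 192] [-23.5 160. ] 161.8
```

View pics/s6c.png

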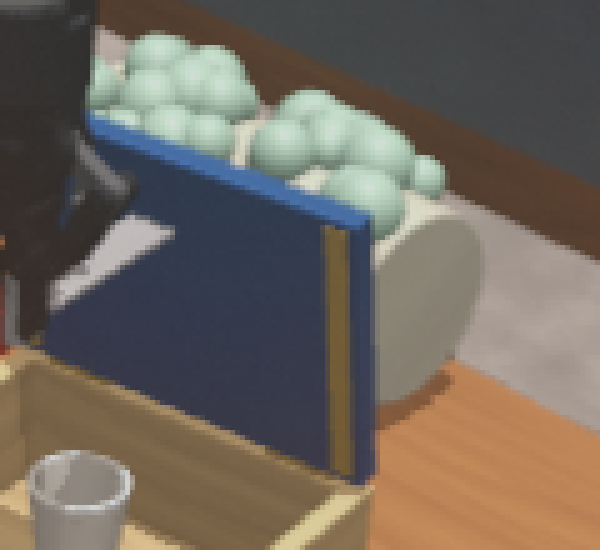

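The lid is nearly upright. Its rear top right corner is at crop (371,213), the underside corner at about (361,225), and the lower right end at (360,483).

```bash
cat >> h.py <<'E'
def pred(deg,info,w=-.11):
    t=np.radians(deg);out=[]
    for s,n in((.165,-.007),(.165,.007),(.005,.007)):
        X=-s*np.cos(t)+n*-np.sin(t);Z=s*np.sin(t)-n*np.cos(t)+.092
        out.append(np.r_[C+U*(.0825+X)+Vv*w,Z])
    T=np.linalg.inv(info["extrinsics"])
    return cv2.projectPoints(np.array(out),cv2.Rodrigues(T[:3,:3])[0],T[:3,3],info["mtx"],np.array([info["k1"],0,0,0,0.]))[0].reshape(-1,2)
E
python3 - <<'E'
from workcell import bot
from h import *
i=bot.camera_info("side")
print("rear top, underside top, underside bottom (crop)")
for w in(-.11,-.106):
  for d in(76,79.6,83): print(w,d,((pred(d,i,w)-[320,150])*5+2).round(0).tolist())
E
```

```text
rear top, underside top, underside bottom (crop)
-0.11 76 [[351.0, 216.0], [335.0, 234.0], [348.0, 479.0]]
-0.11 79.6 [[363.0, 205.0], [347.0, 220.0], [348.0, 478.0]]
-0.11 83 [[375.0, 195.0], [359.0, 209.0], [349.0, 477.0]]
-0.106 76 [[344.0, 214.0], [328.0, 231.0], [341.0, 476.0]]
-0.106 79.6 [[356.0, 202.0], [340.0, 218.0], [341.0, 475.0]]
-0.106 83 [[367.0, 193.0], [351.0, 207.0], [342.0, 474.0]]
```

The vision angle (about 80°) agrees with the kinematic one (79.6°). Now I move slowly to about 86°.

```bash
python3 drive.py '[[0.0015,0,-0.0003,0,0.01],[0.003,0,-0.0006,0,0.01],[0.0045,0,-0.0009,0,0.01],[0.006,0,-0.0012,0,0.01],[0.007,0,-0.0013,0,0.01]]' | sed -n 2,4p
python3 drive.py '[[0.001,0,0,0,0.01],[0.002,0,0,0,0.01],[0.003,0,0,0,0.01],[0.004,0,0,0,0.01],[0.005,0,0,0,0.01]]' | sed -n 2,4p
python3 drive.py '[[0.0005,0,0,0,0.01],[0.001,0,0,0,0.01],[0.001,0,0,0,0.01],[0.001,0,0,0,0.01],[0.001,0,0,0,0.01]]'|sed -n 2,4p
python3 drive.py '[[0,0,0,0,0.01],[0,0,0,0,0.01],[0,0,0,0,0.01],[0,0,0,0,0.01],[0,0,0,0,0.01]]'
python3 - <<'E'
from workcell import bot
from h import *
i=bot.camera_info("side")
im=bot.camera("side");cv2.imwrite("pics/s7.png",im)
o=bot.get_obs();X=o['ee_pos'][:2]@U*1000+120-687.4;Z=o['ee_pos'][2]*1000-108.2;r=np.hypot(X,Z)
print(X,Z,np.degrees(np.arctan2(Z,-X)+7/r))
for d in(80,84,86,88): print(d,((pred(d,i)-[320,150])*5+2).round(0).tolist())
cv2.imwrite("pics/s7c.png",im[150:260,320:440].repeat(5,0).repeat(5,1))
E
```

```text
ee_pos: [0.5682, -0.0727, 0.2294]
tcp_rot: [180.0, -0.0, 10.4]
wrist_force: [-0.2, 0.5, 0.2]
ee_pos: [0.573, -0.0718, 0.2294]
tcp_rot: [180.0, -0.0, 10.4]
wrist_force: [-0.1, -0.6, -1.1]
ee_pos: [0.5738, -0.0716, 0.2294]
tcp_rot: [-180.0, 0.0, 10.4]
wrist_force: [0.5, 1.0, -0.1]
time: 14.75
ee_pos: [0.5739, -0.0716, 0.2294]
tcp_rot: [180.0, -0.0, 10.4]
wrist_force: [0.6, -0.1, -1.8]
opening: 0.0156
grasp_force: 102.3
-15.97994119564396 121.21472541537402 85.7702857668021
80 [[365.0, 204.0], [348.0, 219.0], [348.0, 478.0]]
84 [[378.0, 193.0], [362.0, 206.0], [349.0, 477.0]]
86 [[384.0, 188.0], [369.0, 200.0], [349.0, 476.0]]
88 [[391.0, 183.0], [375.0, 195.0], [349.0, 476.0]]
```

View pics/s7c.png

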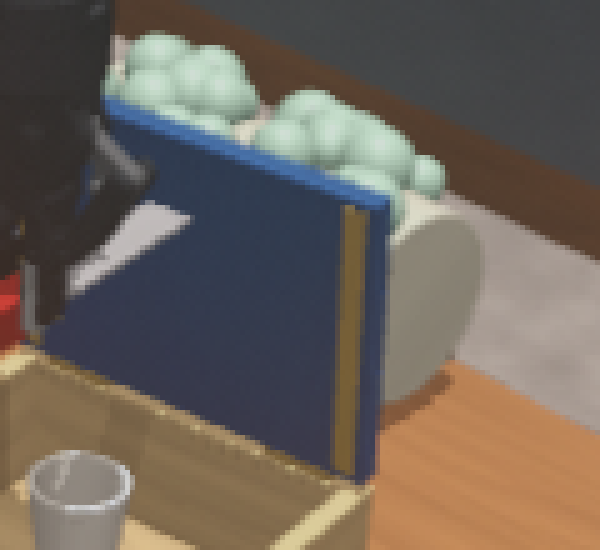

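The lid stands at about 85° (rear top corner at (391,197)) and leans on the blade near (190,215). That is in the middle of the allowed window and steady, so I hand in.

```bash
python3 drive.py '[[0,0,0,0,0.01],[0,0,0,0,0.01],[0,0,0,0,0.01],[0,0,0,0,0.01],[0,0,0,0,0.01]]' | sed -n 2,3p
python3 - <<'E'
from workcell import bot
from h import *
im=bot.camera("side");print(cv2.absdiff(im,cv2.imread("pics/s7.png"))[150:260,320:440].max())
print(bot.job_done())
E
```

```text
ee_pos: [0.5738, -0.0716, 0.2294]
tcp_rot: [180.0, -0.0, 10.4]
20
the job is handed in; nothing more can be done
None
```

I handed the job in at about 15 s with the lid standing at roughly 85° (1.49 rad), leaning on the blade of the still-gripped scraper and steady; the cup looked untouched and I saw nothing else moved, but no verdict came back.

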